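Lever open the tea caddy and snap the cap onto its valve stud

TASK

Take the thin-bladed knife, push its blade under the projecting front edge of the low wooden tea caddy's cover, lever the cover up with it and swing the cover back past upright so that it stays open, then lay the knife down on the table. Pick up the ridged white cap, press it straight down over the steel stud inside the caddy until it clicks and sits fully home, and finish while still holding the cap and still pressing it down firmly: do not let go or ease off at the end. Leave all the other tea things where they stand.

Things in the scene. Friction and masses are not known exactly. Their poses are not given: they have to be found in the camera images.
- caddy: Low dark-wood tea caddy fixed to the table: box 130 (x) x 160 (y) x 55 mm high, walls 6 mm, open on top under the cover. Origin: centre of its underside, on the table. Its own x axis runs from its front wall (nearer the robot) to its hinge wall, z up. Inside, a steel deck lies 8 mm above the table; an upright stud stands on it, 12 mm to the front of the middle.
- cover_hinge (a point): On the hinge axis, middle of the cover's width: caddy frame (65, 0, 55) mm. The axis is the caddy's y axis. The underside of the cover passes through this axis.
- cover (a joint): Angle of the caddy's cover (rad): 0 closed, 1.57 upright, stop at 1.95 (leaning back). The cover is a plain dark-wood board 158 mm wide and 6 mm thick, 120 g, no handle; closed, its underside is 55 mm above the table. A stiff hinge keeps it at whatever angle it is left; lifting it at the front edge takes about 1.5 N.
- cover_edge (a point): Middle of the cover's front edge, on its underside, 144 mm from the hinge axis. Closed, the edge projects 14 mm beyond the caddy's front wall; the blade goes under this projection.
- stud_top (a point): Centre of the flat top of the upright steel stud, 42 mm above the table. Stud: 20 mm diameter, 34 mm tall above the deck, a 3 mm high collar of 38 mm diameter at its foot. Four sprung steel balls stand out of its side to a diameter of 28 mm, their centres 17 mm below the top.
- cap: Loose ridged white plastic cap, 30 g, standing mouth down on the table at the start: a cylinder 44 mm in diameter (about 46 over the ridges) and 34 mm tall, closed on top (8 mm thick), hollow below. Origin: centre of its mouth (underside); z up to the closed top. Bore 30 mm, with a 3 mm high inner lip of 24 mm diameter at the mouth.
- cap_inside (a point): Centre of the cap's inner ceiling, on its axis, 26 mm above the mouth. When the cap is fully home this point coincides with stud_top. Pushed down over the stud the lip meets the balls about 14 mm before the end, rides over them against roughly 6 to 12 N, snaps past (the force drops) and the cap then comes to rest on the stud's top.
- knife: Thin-bladed knife lying on the table, 60 g, 175 mm long along its x axis (blade towards +x). Wooden handle 95 x 16 x 18 mm (x from -85 to +10 mm); flat steel blade 80 mm long, 22 mm wide, 3 mm thick, horizontal, at mid-height of the handle (its middle 9 mm above the underside; x from 10 to 90 mm). Origin: on its underside.
- knife_grip (a point): Balance point in the handle: x = -20 mm, 9 mm above the underside. Grip the 16 mm width here.
- knife_tip (a point): Middle of the blade's front end: x = 90 mm, 9 mm above the underside.
- teapot: White porcelain teapot, 140 mm across, 136 mm tall, bystander; origin under its centre.
- sugar_dish: Small open glass sugar dish, 84 mm across, 45 mm tall, bystander; origin under its centre.
- tea_glass: Plain tea glass, 64 mm across, 85 mm tall, bystander; origin under its centre.
- cup_stack: Stack of three plastic cups, 76 mm across, 108 mm tall, bystander; origin under its centre.
- teaspoon: Tea spoon 140 mm long with a round steel bowl and a wooden handle, lying flat, under 30 mm high, bystander; origin near its middle, on the underside.
There are look-alikes about, which are no part of the job. There is more than one size of the knife; the one meant has the size given above.

How it is judged (in metres and radians):
On the way, in this order (a step that is already met when the one before it is completed fails the run):
1. the cover is levered up with the knife's blade (value of joint cover between 0.1 and 1.2 rad and contact force between knife and cover above 0.3 N), for 0.05 s.
2. the cover stands open past upright (value of joint cover above 1.57 rad), for 0.1 s.
3. the knife lies on the table, out of the hand (height (world z) of knife_grip below 0.02 m and contact force between the fingers and knife below 0.05 N), for 0.1 s.
4. the cap has clicked fully home on the stud (z of cap_inside in the frame of stud_top between -0.004 and 0.0015 m and horizontal distance between cap_inside and stud_top below 0.004 m and angle between cap's own z axis and vertical below 0.12 rad), for 0.2 s.
At the end, for the whole second after the job is handed in: The cap is fully home on the stud (its inner ceiling within 1.5 mm of the stud's top in height, 4 mm sideways, tilt under 0.12 rad) and the robot's fingers are still on it, pressing it down on the stud with more than 6 N; the cover is open (over 1.4 rad) and the knife lies on the table (all of step 3 and all of step 4 and contact force between cap and caddy above 6 N and contact force between the fingers and cap above 5 N and value of joint cover above 1.4 rad); the arm keeps its last pose, push and grip.
It fails at once if one of the other tea things is disturbed (moved more than 30 mm, the teaspoon 40 mm) (distance of any of teapot, sugar_dish, tea_glass, cup_stack from where it was at the start of the episode above 0.03 m or distance of teaspoon from where it was at the start of the episode above 0.04 m).
It also fails if it takes over 61 s, if anything falls off the work surface, if the arm or the gripper's body presses on something with over 40 N, if the wrist force passes 120 N, or if a joint passes its speed limit or range.

ROBOT

A 6-joint arm with a two-finger parallel gripper is mounted at the origin on the work surface. World frame = base frame: x ahead of the robot, y to its left, z up, the work surface at z = 0. Lengths are in m, angles in degrees, forces in N, time in s.
With the tool pointing down it reaches from about 0.375 to 0.9 m from the base axis. Payload 3.1 kg.
Tool frame: the origin (TCP) lies on the centre line of the jaws, within the pads' length; the fingertips stand finger_overhang ahead of it and the grasp point (between the pads) lies 5 mm behind it (finger_overhang is the distance from the TCP to the fingertips, in m); z points along the fingers, y is the line along which they close (so a half turn about z gives the same grasp; the last joint's range is limited). The gripper opens to 87 mm and grips with 3 to 60 N. Pads are 19 mm wide; open, the fingers measure 117 mm over their backs; the gripper's body (75 mm by 190 mm) begins 51 mm behind the grasp point.
Start: joints at [65.174, 30.224, 82.088, -0, 67.689, -10.227], TCP at [0.157, 0.605, 0.237] pointing down, gripper open.
Joint ranges: [-176.69, 176.69], [-43.24, 126.21], [12.49, 139.97], [-82, 262], [0, 151.66], [-163.58, 163.58]. Speed limits (degrees/s): [159.86, 159.86, 180, 180, 180, 180].

INTERFACE

Orientations are given as a 3x3 rotation matrix whose columns are the frame's x, y, z axes.
In Python, from rig import read_state, capture, calibration, hand_in, finger_overhang gives the robot as it stands.
- The arm moves only by the tool send_rows, never from a script. Its argument "plan" is a list of rows, each a list of 5 numbers: the closure in counts, from 0 (fully open) to 255 (shut), then the shift along the tool's x, y, z in m, then the turn about the tool's z in rad. A call has 1 to 20 rows; each row shifts and turns the commanded pose from where the row before left it, along the tool's axes as they then stand; what a row does not reach is not made up. A row lasts 1/12 s, in which the tool goes at most 41.7 mm and 7.16 degrees, less where a joint would pass 70% of its speed; a pose out of reach is approached as far as the arm can. A call is refused whole if a number of a shift passes 0.0417 or a number of a turn 0.125, either way. A call with a gripper value outside its range is refused whole. The fingers move at their own pace and stop on an object; the grip force is fixed at half the most. Time passes only in rows, so rows that do not move let the fingers close. It gives the time, the measured TCP pose, the force, the opening and the grip force at its end, in the units of the state.
- read_state(): the state, without advancing time (a new reading comes with each control period).
- capture(name): name is "scene" or "top" or "wrist"; returns (picture, depth): 420x560x3 uint8, blue, green, red; 420x560 float32, m along the optical axis (not along the pixel's ray), 0 where there is no reading.
- calibration(name): a dict with "fx", "fy", "cx", "cy" (pixels), "xyz" and "rotation" of the camera in the world. Camera axes: x right, y down, z forward; pixel columns grow to the right and rows downward; lengths in m; the calibration is good to about 2 mm. A picture is of the moment at which its call begins: read the wrist's pose just before it. calibration takes no time and is no camera call; for the wrist camera it gives the pose at the moment of the call.
- hand_in(): hands the job in; it is judged then, once.
The state is a dict: "time_s": time; "joint_positions": joint angles; "qvel": joint speeds; "tau": joint torques, N m; "position": TCP position; "tcp_rot": TCP orientation; "force": force on the tool from outside, world axes, zero at the start; "moment": the same for the moment, N m; "opening": opening from 0.0 (shut) to 1.0 (fully open); "grasp_force": force on a finger pad.
Only numpy, scipy, OpenCV 4.12 (cv2) and the standard library are available. Lean on these libraries where they do the work, as an engineer would, in place of code of your own. Each camera call takes 0.05 s, during which the arm holds its last target. There are 200 camera calls.

## Working session

There is one attempt and no reset: what is moved stays moved. The work goes in short steps, Python scripts to look and compute and a tool call to move; the robot and the scene stay as the last step left them, time stands still between calls to the robot, and variables do not carry over. Pictures are saved under pics/ and viewed, at most 10 in all, crops included, and the job is handed in when it is done.

Besides the shell and the picture viewer there is one more tool, called after ">>>" by a JSON object that holds its "op" and its "data", one argument or row to a line. send_rows: Moves the arm, as the interface text tells. Its arguments: {"type":"object","properties":{"plan":{"type":"array","items":{"type":"array","items":{"type":"number"}}}},"required":["plan"]}

```bash
ls; mkdir -p pics; python3 - <<'E'
from rig import *
import cv2,numpy as np
print(read_state(), finger_overhang if not callable(finger_overhang) else finger_overhang())
for n in ("scene","top"):
    p,d=capture(n); cv2.imwrite(f"pics/{n}0.png",p); np.save(f"pics/{n}0.npy",d); print(n,calibration(n))
E
```

```text
pics
{'time_s': 0.0, 'joint_positions': array([ 6.51750445e+01,  3.02786671e+01,  8.21569263e+01, -2.59639457e-03,
        6.76879962e+01, -1.02288164e+01]), 'qvel': array([-0.06992673,  0.02401805,  0.01469952,  0.01041379,  0.05876614,
       -0.02624866]), 'tau': array([ 1.81889891e-04, -4.40026259e+01, -1.76598483e+01,  6.34381059e-02,
        5.80447877e-02, -1.30965559e-04]), 'position': array([0.15720165, 0.6041794 , 0.2355718 ]), 'tcp_rot': array([[-9.67730353e-01,  2.51986531e-01, -8.67580544e-04],
       [ 2.51987793e-01,  9.67728397e-01, -1.97532318e-03],
       [ 3.41827492e-04, -2.13019991e-03, -9.99997673e-01]]), 'force': array([ 0.35889684, -0.28493326,  0.07884084]), 'moment': array([-0.02019437,  0.03001051,  0.01949276]), 'grasp_force': 0.0, 'opening': 0.9992192595995505} 0.014
scene {'fx': 468.74628456624833, 'fy': 468.74628456624833, 'cx': 278.8757176673817, 'cy': 212.1443558854146, 'xyz': array([ 0.48649169, -0.98983249,  0.87982714]), 'rotation': array([[ 0.99790178, -0.04997618,  0.04116331],
       [-0.06364855, -0.64064929,  0.76519105],
       [-0.01187008, -0.7662055 , -0.64248598]])}
top {'fx': 432.3967883017648, 'fy': 432.3967883017648, 'cx': 282.5241808293325, 'cy': 206.92418404846558, 'xyz': array([0.4041721 , 0.02014207, 1.30568098]), 'rotation': array([[-0.00457302, -0.99480753,  0.10167136],
       [-0.99992713,  0.0034131 , -0.01157958],
       [ 0.01117244, -0.1017169 , -0.99475065]])}
```

View pics/top0.png

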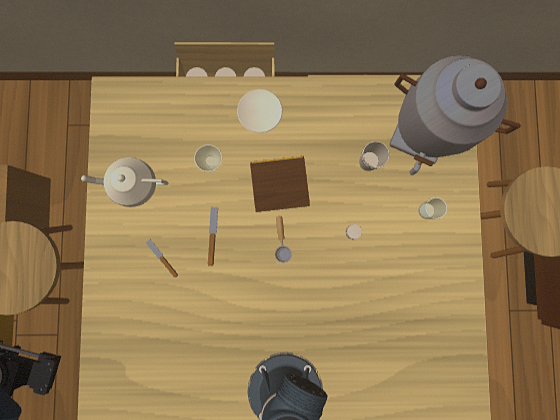

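View pics/scene0.png

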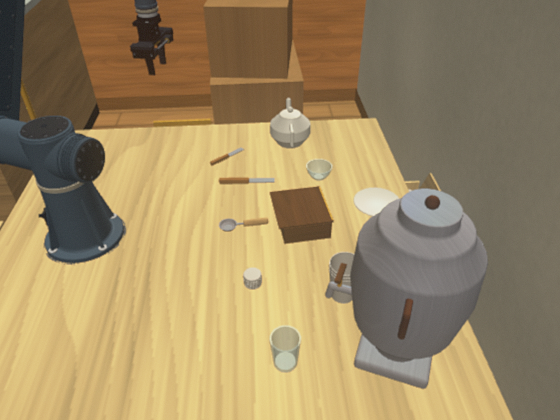

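Top view: caddy (280,184), teaspoon (282,240), white cap (354,232), teapot (130,182), dish (208,158), clear vessels (375,155) and (432,209). There are two knives: one at (213,236), one at (162,257). I'll measure both and confirm in an enlarged crop.

```bash
cat > h.py <<'E'
from rig import *
import cv2,numpy as np
def ray(c,u,v):
    d=c["rotation"]@np.array([(u-c["cx"])/c["fx"],(v-c["cy"])/c["fy"],1.0]); return np.array(c["xyz"]),d
def onz(c,u,v,z):
    o,d=ray(c,u,v); return o+d*(z-o[2])/d[2]
def proj(c,P):
    q=np.array(c["rotation"]).T@(np.array(P)-c["xyz"]); return q[0]/q[2]*c["fx"]+c["cx"],q[1]/q[2]*c["fy"]+c["cy"]
def cloud(c,d):
    v,u=np.mgrid[0:420,0:560]; p=np.stack([(u-c["cx"])/c["fx"]*d,(v-c["cy"])/c["fy"]*d,d],-1)
    return p@np.array(c["rotation"]).T+c["xyz"]
E
python3 - <<'E'
from h import *
c=calibration("top");p=cv2.imread("pics/top0.png");d=np.load("pics/top0.npy");P=cloud(c,d)
for n,(u0,u1,v0,v1) in dict(knA=(200,226,200,272),knB=(142,182,234,282),cap=(340,368,218,246),caddy=(240,320,145,222),spoon=(268,298,212,268)).items():
    s=P[v0:v1,u0:u1]; z=s[...,2]; print(n,"z pct",np.percentile(z,[1,20,50,90,99]).round(4))
    th={'cap':.02,'caddy':.05}.get(n,.0065)
    m=(z>th).astype(np.uint8); ys,xs=np.nonzero(m)
    if len(xs)<5: continue
    q=s[m>0]; r=cv2.minAreaRect(np.float32(q[:,:2])); print("  rect m",np.round(r[0],4),np.round(r[1],4),round(r[2],1),"zmed",np.median(q[:,2]).round(4),len(q))
t=cv2.resize(p[195:290,135:235],None,fx=6,fy=6,interpolation=cv2.INTER_CUBIC); cv2.imwrite("pics/kn.png",t)
E
```

```text
knA z pct [-0.0059 -0.0016  0.001   0.0134  0.0207]
  rect m [0.423  0.1737] [0.2696 0.152 ] 53.6 zmed 0.0133 378
knB z pct [-0.006  -0.0018  0.0006  0.008   0.0168]
  rect m [0.3882 0.216 ] [0.3916 0.136 ] 89.8 zmed 0.0111 229
cap z pct [-0.0067 -0.0022  0.0007  0.034   0.0387]
  rect m [ 0.4458 -0.1017] [0.0432 0.2539] 9.2 zmed 0.0335 187
caddy z pct [-0.0057 -0.0011  0.0038  0.0628  0.0661]
  rect m [0.5414 0.0077] [0.2703 0.1599] 6.2 zmed 0.0609 2784
spoon z pct [-0.0062 -0.002   0.0007  0.0137  0.0222]
  rect m [0.4351 0.0081] [0.0726 0.1475] 86.8 zmed 0.0143 309
```

View pics/kn.png

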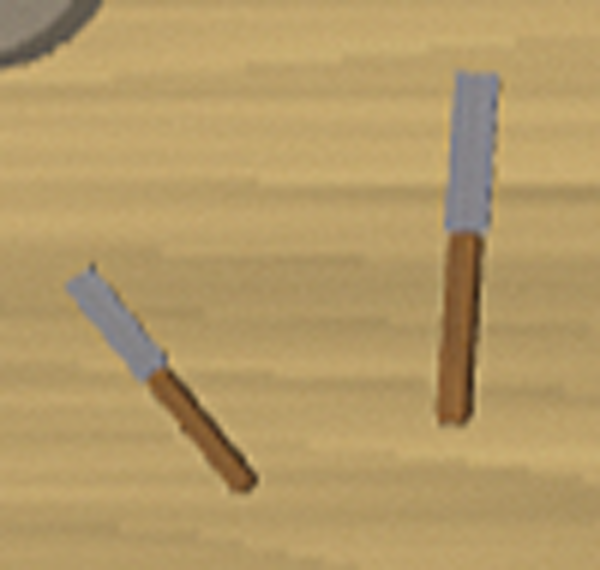

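The larger knife A, at (213,236) in the top view, spans about 58 px, or roughly 176 mm, with a blade about 21 mm wide. That fits the description. Knife B at (162,257) is only about 134 mm, so it is the look-alike. Next I measure A, the caddy and the cap.

```bash
python3 - <<'E'
from h import *
c=calibration("top");p=cv2.imread("pics/top0.png")
a=[onz(c,135+x/6,195+y/6,z) for x,y,z in((477,73,.0105),(457,232,.0105),(489,232,.0105),(454,423,.016))]
print("knife tip/junction/end",np.round(a,4), "len",np.linalg.norm((a[0]-a[3])[:2]))
# cover
hsv=cv2.cvtColor(p,cv2.COLOR_BGR2HSV); m=np.zeros(p.shape[:2],np.uint8); m[145:222,240:320]=(hsv[145:222,240:320,2]<110)*255
k=max(cv2.findContours(m,0,1)[0],key=cv2.contourArea); r=cv2.minAreaRect(k); b=cv2.boxPoints(r); print("cover px",r)
B=np.array([onz(c,u,v,.061) for u,v in b]); print(np.round(B,4),[np.linalg.norm(B[i]-B[i-1]).round(4) for i in range(4)])
# handle
s=(slice(225,270),slice(200,226)); h=hsv[s]; m=((h[...,2]<170)&(h[...,1]>110)&(h[...,0]<18)).astype(np.uint8); k=max(cv2.findContours(m,0,1)[0],key=cv2.contourArea); r=cv2.minAreaRect(k); bb=cv2.boxPoints(r)+[200,225]; B=np.array([onz(c,u,v,.015) for u,v in bb]);print("handle",np.round(B,4))
# cap
s=(slice(218,246),slice(340,368)); h=hsv[s]; m=((h[...,1]<70)&(h[...,2]>120)).astype(np.uint8)
k=max(cv2.findContours(m,0,1)[0],key=cv2.contourArea); (x,y),rr=cv2.minEnclosingCircle(k); print("cap px",x+340,y+218,rr,onz(c,x+340,y+218,.030))
sp=cv2.imread("pics/scene0.png");cs=calibration("scene"); print("cap top in scene",proj(cs,onz(c,x+340,y+218,.034)))
P=onz(c,135+477/6,195+73/6,.009);print("tip in scene",proj(cs,P))
cv2.imwrite("pics/s1.png",cv2.resize(sp[145:315,190:350],None,fx=4.5,fy=3.5,interpolation=cv2.INTER_CUBIC)[:600,:800])
E
```

```text
knife tip/junction/end [[0.5365 0.2095 0.0105]
 [0.457  0.2186 0.0105]
 [0.4569 0.2027 0.0105]
 [0.3629 0.2181 0.016 ]] len 0.1738260730249539
cover px ((279.5665588378906, 183.81568908691406), (49.77436828613281, 54.56486129760742), 83.2901611328125)
[[ 0.6628  0.1014  0.061 ]
 [ 0.6815 -0.0573  0.061 ]
 [ 0.5357 -0.0727  0.061 ]
 [ 0.5177  0.0841  0.061 ]] [np.float64(0.1461), np.float64(0.1597), np.float64(0.1466), np.float64(0.1579)]
handle [[0.3646 0.2286 0.015 ]
 [0.4568 0.2237 0.015 ]
 [0.4556 0.2067 0.015 ]
 [0.3634 0.2118 0.015 ]]
cap px 353.4780216217041 231.08241748809814 7.7626566886901855 [ 0.46209324 -0.20401698  0.03      ]
cap top in scene (np.float64(252.43305692389686), np.float64(271.7172141184765))
tip in scene (np.float64(273.82527354175323), np.float64(179.25956743108767))
```

View pics/s1.png

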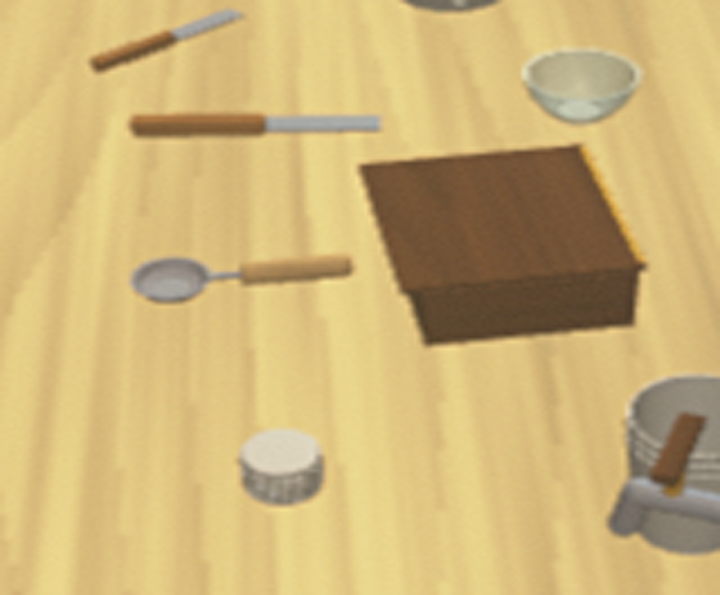

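The crop confirms it: knife A, handle left and blade right at crop (255,123), matches the top view. The spoon, cap (281,452) and caddy agree too, within about 2 px between views. Caddy yaw is about 6.5°, with the hinge near (0.671, 0.022) and the stud near (0.5945, 0.0133). I'm moving above the knife.

>>> {"op": "send_rows", "data": {
  "plan": [
    [0,0,0,0,-0.097],
    [0,0,0,0,-0.097],
    [0,-0.0234,-0.0285,0.0104,0],
    [0,-0.0234,-0.0285,0.0104,0],
    [0,-0.0234,-0.0285,0.0104,0],
    [0,-0.0234,-0.0285,0.0104,0],
    [0,-0.0234,-0.0285,0.0104,0],
    [0,-0.0234,-0.0285,0.0104,0],
    [0,-0.0234,-0.0285,0.0104,0],
    [0,-0.0234,-0.0285,0.0104,0],
    [0,-0.0234,-0.0285,0.0104,0],
    [0,-0.0234,-0.0285,0.0104,0],
    [0,-0.0234,-0.0285,0.0104,0],
    [0,-0.0234,-0.0285,0.0104,0],
    [0,-0.0234,-0.0285,0.0104,0],
    [0,0,0,0,0],
    [0,0,0,0,0]
  ]
}}

```text
time_s: 1.52
position: [0.4396, 0.2148, 0.1006]
tcp_rot: [[-0.998, 0.065, -0.001], [0.065, 0.998, -0.0], [0.001, -0.0, -1.0]]
force: [-1.1, 0.3, 0.1]
opening: 1.001
grasp_force: 0.0
```

```bash
cat >> h.py <<'E'
def to(target,yaw_x):
    "shift in tool axes to reach target, after turning so tool x points at yaw_x deg"
    s=read_state(); R=s["tcp_rot"]; y=np.degrees(np.arctan2(R[1,0],R[0,0])); t=-np.radians((yaw_x-y+180)%360-180)
    a=np.radians(yaw_x); ex=np.array([np.cos(a),np.sin(a),0]); ez=np.array([0,0,-1]); ey=np.cross(ez,ex)
    D=np.array(target)-s["position"]; print("t",s["time_s"],"at",s["position"].round(4),"yaw",round(y,2),"F",s["force"].round(2),"grip",round(float(s["grasp_force"]),1),"open",round(float(s["opening"]),3)); print(" turn",round(t,4),"shift",np.round([D@ex,D@ey,D@ez],4))
E
python3 - <<'E'
from h import *
to([.4387,.216,.016],176.5)
c=calibration("wrist");p,d=capture("wrist");cv2.imwrite("pics/w1.png",p);np.save("pics/w1.npy",d);np.save("pics/w1c.npy",c,allow_pickle=True)
print(c["xyz"],[np.round(proj(c,[.4387,.216,.018]),1),np.round(proj(c,[.5365,.2095,.009]),1)])
E
```

```text
t 1.5167 at [0.4396 0.2148 0.1006] yaw 176.25 F [-1.1   0.3   0.11] grip 0.0 open 1.001
 turn -0.0044 shift [0.0009 0.0012 0.0846]
[0.3659049  0.21850079 0.24847619] [array([283.7, 216.2]), array([283.2, 316. ])]
```

View pics/w1.png

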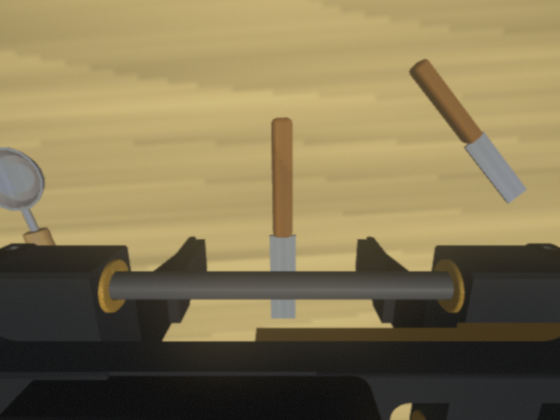

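The wrist view shows the knife's handle end at (283,118), the junction at (283,236) and the tip at (283,318), against a predicted (283,316). That agrees, so I descend and grip.

>>> {"op": "send_rows", "data": {
  "plan": [
    [0,0.0005,0.0012,0.03,0],
    [0,0,0,0.03,0],
    [0,0,0,0.015,0],
    [0,0,0,0.0095,0],
    [0,0,0,0,0],
    [255,0,0,0,0],
    [255,0,0,0,0],
    [255,0,0,0,0],
    [255,0,0,0,0],
    [255,0,0,0,0],
    [255,0,0,0,0],
    [255,0,0,0,0],
    [255,0,0,0,0],
    [255,0,0,0,0],
    [255,0,0,0,0]
  ]
}}

```text
time_s: 2.82
position: [0.4382, 0.2177, 0.0168]
tcp_rot: [[-0.998, 0.061, -0.0], [0.061, 0.998, -0.0], [0.0, -0.0, -1.0]]
force: [-0.4, -0.2, 0.4]
opening: 0.322
grasp_force: 0.0
```

>>> {"op": "send_rows", "data": {
  "plan": [
    [255,0,0,0,0],
    [255,0,0,0,0],
    [255,0,0,0,0],
    [255,0,0,0,0],
    [255,0,0,0,0],
    [255,0,0,0,0]
  ]
}}

```text
time_s: 3.32
position: [0.4381, 0.2177, 0.0168]
tcp_rot: [[-0.998, 0.061, -0.0], [0.061, 0.998, -0.0], [0.0, -0.0, -1.0]]
force: [-1.0, 0.3, -0.9]
opening: 0.183
grasp_force: 29.9
```

>>> {"op": "send_rows", "data": {
  "plan": [
    [255,0,0,-0.01,0],
    [255,0,0,-0.028,0],
    [255,0,0,-0.028,0],
    [255,0,0,-0.027,0],
    [255,0,0,0,-0.087],
    [255,0,0,0,-0.087],
    [255,0.009,-0.03,0,0],
    [255,0.009,-0.03,0,0],
    [255,0.009,-0.03,0,0],
    [255,0.009,-0.03,0,0],
    [255,0.009,-0.03,0,0],
    [255,0.008,-0.03,0,0],
    [255,0,0,0,0],
    [255,0,0,0,0]
  ]
}}

```text
time_s: 4.48
position: [0.4059, 0.0317, 0.1104]
tcp_rot: [[-0.994, -0.109, 0.001], [-0.109, 0.994, 0.0], [-0.001, -0.0, -1.0]]
force: [-0.4, -0.1, -1.6]
opening: 0.181
grasp_force: 29.9
```

```bash
python3 - <<'E'
from h import *
to([.4061,.032,.058],186.5)
s=read_state();c=calibration("top");p,d=capture("top");cv2.imwrite("pics/top1.png",p)
print("pred tip px",proj(c,s["position"]+np.r_[.098*np.array([.9936,.1132]),-.0078]))
cs=calibration("scene");q,d=capture("scene");print("scene",proj(cs,s["position"]+np.r_[.098*np.array([.9936,.1132]),-.0078]))
A=cv2.resize(p[150:250,220:320],None,fx=4,fy=4,interpolation=cv2.INTER_CUBIC);B=cv2.resize(q[130:230,220:320],None,fx=4,fy=4,interpolation=cv2.INTER_CUBIC)
cv2.imwrite("pics/m1.png",np.hstack([A,B]))
E
```

```text
t 4.4833 at [0.4059 0.0317 0.1104] yaw -173.76 F [-0.38 -0.11 -1.64] grip 29.9 open 0.181
 turn -0.0045 shift [-0.0002  0.0003  0.0524]
pred tip px (np.float64(269.44192912059157), np.float64(215.45919979491322))
scene (np.float64(264.450934654722), np.float64(187.85584101786873))
```

View pics/m1.png

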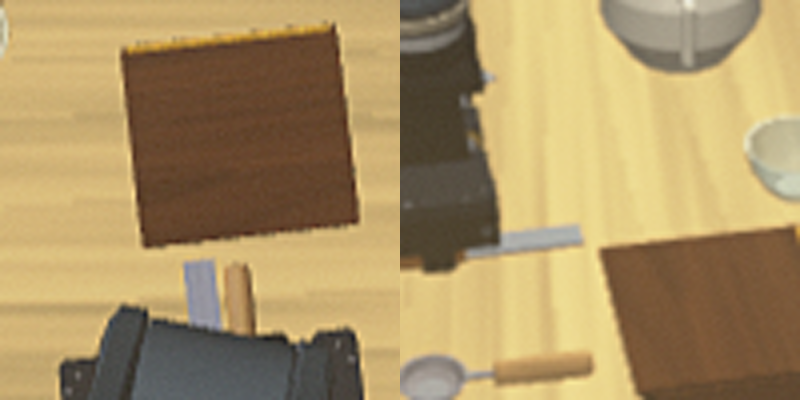

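Blade tip is at top-view pixel (269.8,215.3), predicted (269.4,215.5), and the scene view agrees to 1 px. I lower and slide under the projection.

>>> {"op": "send_rows", "data": {
  "plan": [
    [255,0,0,0.025,-0.0045],
    [255,0,0,0.02,0],
    [255,0,0,0.0075,0],
    [255,0,0,0,0],
    [255,-0.01,0,0,0],
    [255,-0.008,0,0,0],
    [255,-0.005,0,0,0],
    [255,-0.003,0,0,0],
    [255,-0.002,0,0,0],
    [255,0,0,0,0],
    [255,0,0,0,0]
  ]
}}

```text
time_s: 5.5
position: [0.4334, 0.0363, 0.0575]
tcp_rot: [[-0.993, -0.118, -0.0], [-0.118, 0.993, 0.0], [0.0, 0.0, -1.0]]
force: [-0.5, -0.1, -0.4]
opening: 0.184
grasp_force: 29.9
```

```bash
python3 - <<'E'
from h import *
to([.4061,.032,.058],186.5)
q,d=capture("scene");p,d=capture("top")
cv2.imwrite("pics/m2.png",np.hstack([cv2.resize(q[140:240,230:330],None,fx=4,fy=4,interpolation=cv2.INTER_CUBIC),cv2.resize(p[150:250,220:320],None,fx=4,fy=4,interpolation=cv2.INTER_CUBIC)]))
E
```

```text
t 5.5 at [0.4334 0.0363 0.0575] yaw -173.25 F [-0.46 -0.06 -0.42] grip 29.9 open 0.184
 turn 0.0044 shift [ 0.0276 -0.0011 -0.0005]
```

View pics/m2.png

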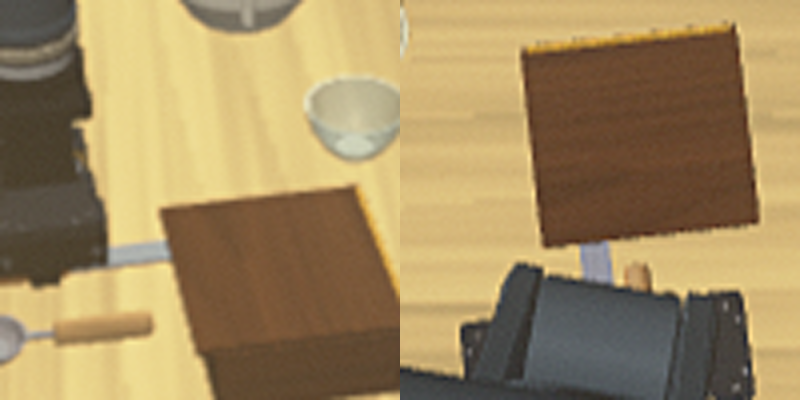

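The blade tip is under the cover edge at about (165,250) in the left half of the crop, overlapping 7–8 mm with no contact force. I lift along the cover's arc.

>>> {"op": "send_rows", "data": {
  "plan": [
    [255,0,0,-0.006,0],
    [255,0,0,-0.006,0],
    [255,-0.0007,0,-0.0055,0],
    [255,-0.0015,0,-0.0066,0],
    [255,-0.0015,0,-0.0067,0],
    [255,-0.0026,0,-0.0063,0],
    [255,-0.0027,0,-0.0063,0],
    [255,-0.0032,0,-0.0059,0],
    [255,-0.0032,0,-0.0059,0],
    [255,0,0,0,0]
  ]
}}

```text
time_s: 6.43
position: [0.4509, 0.0379, 0.1138]
tcp_rot: [[-0.993, -0.118, 0.004], [-0.118, 0.993, -0.001], [-0.004, -0.001, -1.0]]
force: [-0.3, 0.2, -1.3]
opening: 0.181
grasp_force: 29.9
```

```bash
python3 - <<'E'
from h import *
to([.4334,.0363,.0575],186.75)
q,d=capture("scene");p,d=capture("top")
cv2.imwrite("pics/m3.png",np.hstack([cv2.resize(q[110:240,230:360],None,fx=3,fy=3,interpolation=cv2.INTER_CUBIC),cv2.resize(p[130:260,220:350],None,fx=3,fy=3,interpolation=cv2.INTER_CUBIC)]))
E
```

```text
t 6.4333 at [0.4509 0.0379 0.1138] yaw -173.24 F [-0.34  0.16 -1.27] grip 29.9 open 0.181
 turn 0.0001 shift [0.0176 0.0005 0.0563]
```

View pics/m3.png

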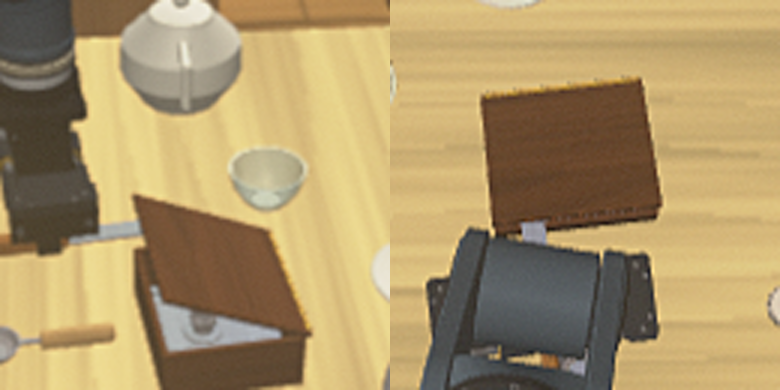

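The cover is up at about 0.4 rad, resting on the blade at about (140,230), with the stud visible at (205,322). I continue along the arc.

>>> {"op": "send_rows", "data": {
  "plan": [
    [255,-0.0033,0,-0.0057,0],
    [255,-0.0033,0,-0.0057,0],
    [255,-0.0039,0,-0.0053,0],
    [255,-0.0039,0,-0.0053,0],
    [255,-0.004,0,-0.0051,0],
    [255,-0.004,0,-0.0051,0],
    [255,-0.0044,0,-0.0048,0],
    [255,-0.0044,0,-0.0048,0],
    [255,-0.0049,0,-0.0042,0],
    [255,-0.0049,0,-0.0042,0],
    [255,-0.0053,0,-0.0038,0],
    [255,-0.0053,0,-0.0038,0],
    [255,-0.0056,0,-0.0032,0],
    [255,-0.0056,0,-0.0032,0],
    [255,-0.0062,0,-0.0021,0],
    [255,-0.0062,0,-0.0021,0],
    [255,-0.0063,0,-0.0015,0],
    [255,-0.0063,0,-0.0015,0],
    [255,-0.0063,0,-0.0009,0],
    [255,-0.0063,0,-0.0009,0]
  ]
}}

```text
time_s: 8.2
position: [0.5494, 0.0499, 0.1859]
tcp_rot: [[-0.993, -0.117, 0.0], [-0.117, 0.993, -0.0], [-0.0, -0.0, -1.0]]
force: [-0.7, -0.7, -1.2]
opening: 0.182
grasp_force: 29.9
```

```bash
python3 - <<'E'
from h import *
to([.4334,.0363,.0575],186.75)
q,d=capture("scene")
cv2.imwrite("pics/m4.png",cv2.resize(q[60:240,230:410],None,fx=3,fy=3,interpolation=cv2.INTER_CUBIC))
E
```

```text
t 8.2 at [0.5494 0.0499 0.1859] yaw -173.26 F [-0.68 -0.69 -1.2 ] grip 29.9 open 0.182
 turn -0.0001 shift [0.1168 0.0002 0.1284]
```

View pics/m4.png

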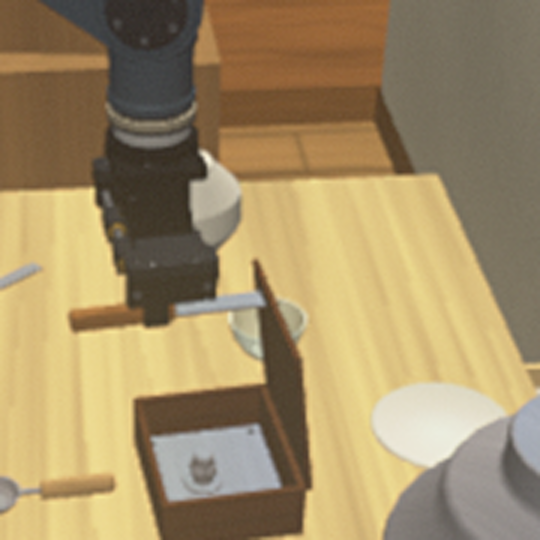

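The cover is near upright (about 1.4 rad), with the tip pushing near its top at (262,300). I push on past upright.

>>> {"op": "send_rows", "data": {
  "plan": [
    [255,-0.006,0,0,0],
    [255,-0.006,0,0,0],
    [255,-0.006,0,0,0],
    [255,-0.006,0,0,0],
    [255,-0.006,0,0,0],
    [255,-0.006,0,0.0005,0],
    [255,-0.006,0,0.0005,0],
    [255,-0.005,0,0.0005,0],
    [255,-0.004,0,0.0005,0],
    [255,0,0,0,0],
    [255,0,0,0,0]
  ]
}}

```text
time_s: 9.17
position: [0.5998, 0.0558, 0.1837]
tcp_rot: [[-0.993, -0.117, 0.001], [-0.117, 0.993, -0.0], [-0.001, -0.0, -1.0]]
force: [-0.5, -0.5, -0.5]
opening: 0.182
grasp_force: 29.9
```

```bash
cat >> h.py <<'E'
HG=np.array([.671,.022]);CX=np.array([.9936,.1132]);CY=np.array([-.1132,.9936])
def cover():
    r=[]
    for n in("scene","top"):
        _,d=capture(n);P=cloud(calibration(n),d)[d>0]; q=P[:,:2]-HG; x=q@CX;y=q@CY;z=P[:,2]
        m=(abs(y)<.07)&(z>.085)&(z<.21)&(x>-.03)&(x<.09)
        if m.sum()>40:
            f=np.polyfit(z[m],x[m],1); r.append((n,int(m.sum()),"theta",round(1.5708+np.arctan(f[0]),3)))
        else: r.append((n,int(m.sum())))
    print(r)
E
python3 - <<'E'
from h import *
to([.4334,.0363,.0575],186.75); cover()
E
```

```text
t 9.1667 at [0.5998 0.0558 0.1837] yaw -173.25 F [-0.54 -0.5  -0.53] grip 29.9 open 0.182
 turn -0.0001 shift [0.1676 0.0002 0.1262]
[('scene', 1018, 'theta', np.float64(1.778)), ('top', 229, 'theta', np.float64(1.872))]
```

The cover reads about 1.8 rad in both views. I back off and return the knife to its old spot.

>>> {"op": "send_rows", "data": {
  "plan": [
    [255,0.01,0,0,0],
    [255,0.025,0,0,0],
    [255,0.03,0,0,0],
    [255,0.03,0,0,0],
    [255,0.03,0,0,0],
    [255,0.03,0,0,0],
    [255,0,0,0,0.09],
    [255,0,0,0,0.09],
    [255,0,0,0,0]
  ]
}}

```text
time_s: 10.02
position: [0.4451, 0.0375, 0.1843]
tcp_rot: [[-0.998, 0.064, 0.001], [0.064, 0.998, -0.0], [-0.001, -0.0, -1.0]]
force: [0.5, -1.0, 0.2]
opening: 0.174
grasp_force: 29.9
```

```bash
python3 - <<'E'
from h import *
cover(); to([.4382,.2177,.0168],176.5)
E
```

```text
[('scene', 932, 'theta', np.float64(1.868)), ('top', 1164, 'theta', np.float64(1.867))]
t 10.1167 at [0.4458 0.0375 0.1842] yaw 176.56 F [-0.24 -0.45 -0.78] grip 29.9 open 0.182
 turn 0.001 shift [0.0186 0.1794 0.1674]
```

>>> {"op": "send_rows", "data": {
  "plan": [
    [255,0.0031,0.03,0,0],
    [255,0.0031,0.03,0,0],
    [255,0.0031,0.03,0.01,0],
    [255,0.0031,0.03,0.02,0],
    [255,0.0031,0.03,0.025,0],
    [255,0.0031,0.029,0.025,0],
    [255,0,0,0.03,0],
    [255,0,0,0.025,0],
    [255,0,0,0.015,0],
    [255,0,0,0.01,0],
    [255,0,0,0.004,0],
    [255,0,0,0.002,0],
    [255,0,0,0,0],
    [255,0,0,0,0]
  ]
}}

```text
time_s: 11.28
position: [0.4388, 0.2174, 0.0186]
tcp_rot: [[-0.998, 0.062, 0.002], [0.062, 0.998, 0.0], [-0.002, 0.001, -1.0]]
force: [-0.5, 0.0, -1.0]
opening: 0.178
grasp_force: 29.9
```

>>> {"op": "send_rows", "data": {
  "plan": [
    [255,0,0,0.001,0],
    [255,0,0,0.0005,0],
    [200,0,0,0,0],
    [120,0,0,0,0],
    [120,0,0,0,0],
    [120,0,0,0,0],
    [120,0,0,0,0],
    [60,0,0,0,0],
    [60,0,0,0,0],
    [60,0,0,0,0],
    [60,0,0,-0.01,0],
    [0,0,0,-0.03,0],
    [0,0,0,-0.03,0],
    [0,0,0,-0.03,0],
    [0,0,0,0,0]
  ]
}}

```text
time_s: 12.53
position: [0.4409, 0.2183, 0.1214]
tcp_rot: [[-0.998, 0.062, 0.01], [0.062, 0.998, 0.002], [-0.01, 0.003, -1.0]]
force: [0.4, -0.0, -0.7]
opening: 0.959
grasp_force: 0.0
```

```bash
python3 - <<'E'
from h import *
to([.4621,-.204,.018],186.6)
_,d=capture("wrist");c=calibration("wrist");P=cloud(c,d)[d>0]
m=(abs(P[:,0]-.43)<.08)&(abs(P[:,1]-.217)<.02)&(P[:,2]>.006)&(P[:,2]<.06);q=P[m];print("knife",len(q),np.percentile(q[:,0],[1,99]).round(3),np.median(q[:,1]).round(3),np.percentile(q[:,2],[50,95]).round(3))
p,d=capture("top");c=calibration("top");h=cv2.cvtColor(p,cv2.COLOR_BGR2HSV)[218:246,340:368];m=((h[...,1]<70)&(h[...,2]>120)).astype(np.uint8)
k=max(cv2.findContours(m,0,1)[0],key=cv2.contourArea);(x,y),r=cv2.minEnclosingCircle(k);M=cv2.moments(k);print("cap",onz(c,x+340,y+218,.03),onz(c,M["m10"]/M["m00"]+340,M["m01"]/M["m00"]+218,.03))
E
```

```text
t 12.5333 at [0.4409 0.2183 0.1214] yaw 176.45 F [ 0.36 -0.05 -0.67] grip 0.0 open 0.959
 turn -0.1771 shift [ 0.0275 -0.4219  0.1034]
knife 3214 [0.364 0.501] 0.216 [0.015 0.017]
cap [ 0.46116528 -0.20364732  0.03      ] [ 0.46115079 -0.20383799  0.03      ]
```

The knife lies flat. On to the cap.

>>> {"op": "send_rows", "data": {
  "plan": [
    [0,0,0,-0.02,-0.0885],
    [0,0,0,0,-0.0885],
    [0,0.0021,-0.0325,0,0],
    [0,0.0021,-0.0325,0,0],
    [0,0.0021,-0.0325,0,0],
    [0,0.0021,-0.0325,0,0],
    [0,0.0021,-0.0325,0,0],
    [0,0.0021,-0.0325,0,0],
    [0,0.0021,-0.0325,0,0],
    [0,0.0021,-0.0325,0,0],
    [0,0.0021,-0.0325,0,0],
    [0,0.0021,-0.0325,0,0],
    [0,0.0021,-0.0325,0,0],
    [0,0.0021,-0.0325,0,0],
    [0,0.0021,-0.0319,0,0],
    [0,0,0,0,0],
    [0,0,0,0,0]
  ]
}}

```text
time_s: 14.05
position: [0.4585, -0.2062, 0.1351]
tcp_rot: [[-0.994, -0.111, -0.002], [-0.111, 0.994, 0.001], [0.001, 0.001, -1.0]]
force: [0.2, 0.5, 0.3]
opening: 1.004
grasp_force: 0.0
```

```bash
python3 - <<'E'
from h import *
to([.4612,-.2038,.018],186.6)
c=calibration("wrist");p,d=capture("wrist");cv2.imwrite("pics/w2.png",p);P=cloud(c,d)
e=np.linalg.norm(P[...,:2]-[.4612,-.2038],axis=-1);m=((d>0)&(e<.04)&(P[...,2]>.029)&(P[...,2]<.045)).astype(np.uint8);q=P[m>0]
print(len(q),q[:,:2].min(0),q[:,:2].max(0),q.mean(0))
k=max(cv2.findContours(m,0,1)[0],key=cv2.contourArea);(x,y),r=cv2.minEnclosingCircle(k);print(x,y,r,onz(c,x,y,.034), r/c["fx"]*(c["xyz"][2]-.034))
E
```

```text
t 14.05 at [ 0.4585 -0.2062  0.1351] yaw -173.63 F [0.21 0.54 0.34] grip 0.0 open 1.004
 turn -0.004 shift [-0.0029  0.0021  0.1171]
1937 [ 0.43855983 -0.23021773] [ 0.48255566 -0.18655851] [ 0.46002735 -0.20797482  0.03340879]
279.54443359375 211.5 25.66486358642578 [ 0.4591865  -0.20830066  0.034     ] 0.021004834798812735
```

>>> {"op": "send_rows", "data": {
  "plan": [
    [0,-0.002,0,0.03,-0.004],
    [0,0,0,0.03,0],
    [0,0,0,0.03,0],
    [0,0,0,0.018,0],
    [0,0,0,0.009,0],
    [0,0,0,0,0],
    [150,0,0,0,0],
    [150,0,0,0,0],
    [255,0,0,0,0],
    [255,0,0,0,0],
    [255,0,0,0,0],
    [255,0,0,0,0],
    [255,0,0,0,0],
    [255,0,0,0,0],
    [255,0,0,0,0],
    [255,0,0,0,0],
    [255,0,0,0,0]
  ]
}}

```text
time_s: 15.52
position: [0.4613, -0.2048, 0.0196]
tcp_rot: [[-0.993, -0.119, 0.0], [-0.119, 0.993, -0.0], [-0.0, -0.001, -1.0]]
force: [-0.2, -0.6, 5.1]
opening: 0.495
grasp_force: 30.0
```

>>> {"op": "send_rows", "data": {
  "plan": [
    [255,0,0,-0.015,0],
    [255,0,0,-0.03,0],
    [255,0,0,-0.03,0],
    [255,0,0,-0.03,0],
    [255,0,0,0,0],
    [255,0,0,0,0]
  ]
}}

```text
time_s: 16.02
position: [0.4619, -0.2051, 0.1256]
tcp_rot: [[-0.993, -0.118, 0.003], [-0.118, 0.993, -0.002], [-0.003, -0.002, -1.0]]
force: [0.1, -0.2, -0.4]
opening: 0.501
grasp_force: 30.0
```

```bash
python3 - <<'E'
from h import *
to([.5945,.0133,.12],186.5)
im=[]
S=np.array([.5945,.0133])
for n in("top","scene"):
    c=calibration(n);ps=[capture(n) for _ in range(4)];p=ps[0][0];d=np.median([x[1] for x in ps],0);P=cloud(c,d)
    e=np.linalg.norm(P[...,:2]-S,axis=-1);m=(e<.03)&(P[...,2]>.028)&(P[...,2]<.052);q=P[m];print(n,len(q),q.mean(0).round(4),np.median(q,0).round(4),q.min(0).round(4),q.max(0).round(4),"pred px",np.round(proj(c,[*S,.042]),1))
    # rim
    r=P[...,:2]-HG;x=r@CX;y=r@CY;w=(P[...,2]>.045)&(P[...,2]<.07)&(abs(y)<.1)&(x>-.16)&(x<.01)
    for nm,s in(("front",w&(x<-.11)&(abs(y)<.06)),("left",w&(y>.06)&(x<-.02)&(x>-.11)),("right",w&(y<-.06)&(x<-.02)&(x>-.11))): print("  ",nm,s.sum(),x[s].mean().round(4),y[s].mean().round(4),P[...,2][s].mean().round(4))
    u,v=map(int,proj(c,[*S,.042])); print("crop origin",u-20,v-20); im.append(cv2.resize(p[v-20:v+20,u-20:u+20],None,fx=10,fy=10,interpolation=cv2.INTER_CUBIC))
cv2.imwrite("pics/stud.png",np.hstack(im)); 
c=calibration("wrist");p,d=capture("wrist");P=cloud(c,d);s=read_state();R=s["tcp_rot"];q=(P-s["position"])@R
m=(d>0)&(abs(q[...,0])<.03)&(abs(q[...,1])<.018)&(abs(q[...,2])<.03);t=q[m];print("cap in tool",len(t),t.min(0).round(4),t.max(0).round(4),np.median(t,0).round(4))
E
```

```text
t 16.0167 at [ 0.4619 -0.2051  0.1256] yaw -173.2 F [ 0.14 -0.21 -0.39] grip 30.0 open 0.501
 turn 0.0053 shift [-0.1564  0.202   0.0056]
top 49 [0.5931 0.0139 0.0381] [0.5926 0.0126 0.0407] [0.5849 0.0036 0.0284] [0.6032 0.0245 0.0449] pred px [279.8 186.3]
   front 102 -0.1275 -0.0003 0.0539
   left 65 -0.0647 0.077 0.055
   right 70 -0.0654 -0.0765 0.0545
crop origin 259 166
scene 48 [0.5907 0.0061 0.0364] [0.5902 0.0052 0.0385] [ 0.582  -0.0023  0.028 ] [0.6021 0.0169 0.0414] pred px [298.1 210. ]
   front 77 -0.1313 -0.0037 0.0525
   left 108 -0.0649 0.0729 0.0503
   right 131 -0.0648 -0.0811 0.0506
crop origin 278 189
cap in tool 4213 [-0.0213 -0.018  -0.0158] [0.0235 0.018  0.0195] [ 0.0139 -0.0006 -0.0134]
```

View pics/stud.png

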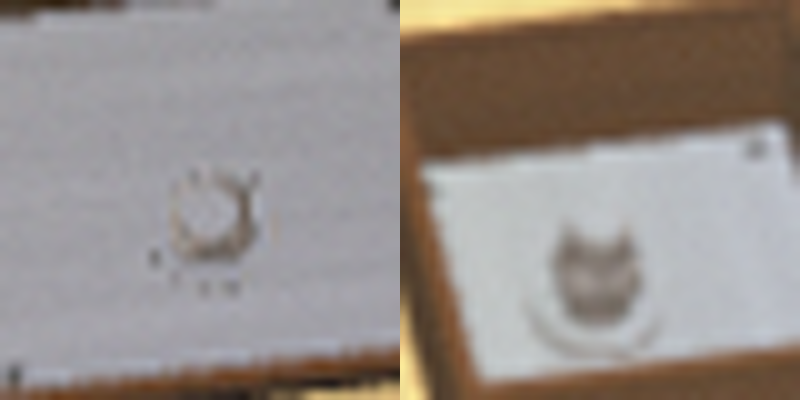

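Top view: the stud's light top disc centres at crop (207,209), about 0.3 px from the prediction, so (0.5945, 0.0133) holds. I bring the cap above it and compare in the same camera.

>>> {"op": "send_rows", "data": {
  "plan": [
    [255,-0.0197,0.0252,0,0.005],
    [255,-0.0197,0.0252,0,0],
    [255,-0.0197,0.0253,0,0],
    [255,-0.0197,0.0253,0,0],
    [255,-0.0197,0.0253,0,0],
    [255,-0.0197,0.0253,0,0],
    [255,-0.0197,0.0252,0,0],
    [255,-0.0195,0.0252,0,0],
    [255,0,0,0.02,0],
    [255,0,0,0.01,0],
    [255,0,0,0,0],
    [255,0,0,0,0]
  ]
}}

```text
time_s: 17.47
position: [0.5929, 0.0136, 0.0931]
tcp_rot: [[-0.994, -0.113, -0.004], [-0.113, 0.994, 0.0], [0.004, 0.001, -1.0]]
force: [0.1, -0.7, -0.0]
opening: 0.498
grasp_force: 30.0
```

```bash
python3 - <<'E'
from h import *
to([.5955,.0134,.08],186.5)
s=read_state();mz=s["position"][2]-.0196
for n in("top","scene"):
    c=calibration(n);p,d=capture(n);P=cloud(c,d);h=cv2.cvtColor(p,cv2.COLOR_BGR2HSV)
    e=np.linalg.norm(P[...,:2]-s["position"][:2],axis=-1)
    m=(d>0)&(e<.032)&(P[...,2]>mz-.004)&(P[...,2]<mz+.042)&(h[...,2]>90)
    q=P[m];v,u=np.nonzero(m);print(n,len(q)); 
    if len(q)>10: print(q.min(0).round(4),q.max(0).round(4),np.median(q,0).round(4),"px",u.min(),u.max(),v.min(),v.max(),"pred top/mouth",np.round(proj(c,s["position"]-[0,0,.0196-.034]),1),np.round(proj(c,s["position"]-[0,0,.0196]),1))
    u0,v0=map(int,proj(c,s["position"]));cv2.imwrite(f"pics/c_{n}.png",p);print(u0,v0)
E
```

```text
t 17.4667 at [0.5929 0.0136 0.0931] yaw -173.53 F [ 0.12 -0.73 -0.05] grip 30.0 open 0.498
 turn -0.0004 shift [-0.0025 -0.0005  0.0131]
top 0
279 184
scene 41
[ 0.5705 -0.0155  0.071 ] [0.6119 0.0102 0.1086] [ 0.578  -0.0021  0.0835] px 290 305 193 207 pred top/mouth [297.9 191.3] [297.7 201.1]
297 195
```

>>> {"op": "send_rows", "data": {
  "plan": [
    [255,-0.0013,0,0.01,0],
    [255,0,0,0.01,0],
    [255,0,0,0.006,0],
    [255,0,0,0.003,0],
    [255,0,0,0.002,0],
    [255,0,0,0.002,0],
    [255,0,0,0,0],
    [255,0,0,0,0]
  ]
}}

```text
time_s: 18.23
position: [0.5958, 0.0142, 0.0613]
tcp_rot: [[-0.994, -0.114, 0.0], [-0.114, 0.994, -0.0], [-0.0, -0.0, -1.0]]
force: [0.5, -0.1, 0.0]
opening: 0.502
grasp_force: 30.0
```

>>> {"op": "send_rows", "data": {
  "plan": [
    [255,0,0,0.002,0],
    [255,0,0,0.0015,0],
    [255,0,0,0,0],
    [255,0,0,0,0]
  ]
}}

```text
time_s: 18.57
position: [0.5961, 0.0139, 0.0591]
tcp_rot: [[-0.993, -0.114, 0.001], [-0.114, 0.993, -0.001], [-0.001, -0.001, -1.0]]
force: [-1.9, 0.5, 7.3]
opening: 0.496
grasp_force: 30.0
```

>>> {"op": "send_rows", "data": {
  "plan": [
    [255,0,0,0.0015,0],
    [255,0,0,0,0]
  ]
}}

```text
time_s: 18.73
position: [0.5951, 0.0139, 0.0567]
tcp_rot: [[-0.993, -0.114, -0.001], [-0.114, 0.993, -0.001], [0.001, -0.001, -1.0]]
force: [-0.9, -1.1, 0.3]
opening: 0.502
grasp_force: 30.0
```

>>> {"op": "send_rows", "data": {
  "plan": [
    [255,0,0,0.001,0],
    [255,0,0,0,0]
  ]
}}

```text
time_s: 18.9
position: [0.5951, 0.0139, 0.0551]
tcp_rot: [[-0.994, -0.114, -0.001], [-0.114, 0.994, -0.0], [0.001, -0.0, -1.0]]
force: [-2.0, -1.3, 1.0]
opening: 0.499
grasp_force: 30.0
```

The lip caught the stud's edge and dropped in. A sideways push of about 2 N in −x shows a small offset, so I ease over and press on.

>>> {"op": "send_rows", "data": {
  "plan": [
    [255,0.001,-0.0004,0,0],
    [255,0,0,0.002,0],
    [255,0,0,0.002,0],
    [255,0,0,0,0]
  ]
}}

```text
time_s: 19.23
position: [0.5949, 0.0137, 0.0507]
tcp_rot: [[-0.994, -0.113, -0.0], [-0.113, 0.994, 0.0], [-0.0, 0.0, -1.0]]
force: [-0.6, -0.5, -0.1]
opening: 0.501
grasp_force: 30.0
```

>>> {"op": "send_rows", "data": {
  "plan": [
    [255,0,0,0.002,0],
    [255,0,0,0.0015,0],
    [255,0,0,0,0]
  ]
}}

```text
time_s: 19.48
position: [0.5942, 0.0134, 0.048]
tcp_rot: [[-0.993, -0.114, -0.002], [-0.114, 0.993, -0.0], [0.002, -0.0, -1.0]]
force: [-3.2, -1.5, 4.2]
opening: 0.501
grasp_force: 30.0
```

>>> {"op": "send_rows", "data": {
  "plan": [
    [255,0,0,0.002,0],
    [255,0,0,0.0015,0],
    [255,0,0,0,0]
  ]
}}

```text
time_s: 19.73
position: [0.5941, 0.0134, 0.0446]
tcp_rot: [[-0.994, -0.114, -0.001], [-0.114, 0.994, -0.0], [0.001, -0.0, -1.0]]
force: [-2.3, -1.4, 3.3]
opening: 0.502
grasp_force: 30.0
```

>>> {"op": "send_rows", "data": {
  "plan": [
    [255,0.0006,-0.0004,0.0015,0],
    [255,0,0,0.002,0],
    [255,0,0,0,0]
  ]
}}

```text
time_s: 19.98
position: [0.5936, 0.0132, 0.0397]
tcp_rot: [[-0.994, -0.113, -0.001], [-0.113, 0.994, 0.0], [0.001, 0.0, -1.0]]
force: [-0.7, -2.2, -5.5]
opening: 0.5
grasp_force: 30.0
```

>>> {"op": "send_rows", "data": {
  "plan": [
    [255,0,0,0.0015,0],
    [255,0,0,0.0015,0],
    [255,0,0,0,0]
  ]
}}

```text
time_s: 20.23
position: [0.5936, 0.0133, 0.0368]
tcp_rot: [[-0.994, -0.113, -0.002], [-0.113, 0.994, 0.0], [0.002, 0.001, -1.0]]
force: [-1.8, -1.7, -4.7]
opening: 0.502
grasp_force: 30.0
```

>>> {"op": "send_rows", "data": {
  "plan": [
    [255,0,0,0.001,0],
    [255,0,0,0.001,0],
    [255,0,0,0,0]
  ]
}}

```text
time_s: 20.48
position: [0.5944, 0.0132, 0.0357]
tcp_rot: [[-0.994, -0.113, 0.0], [-0.113, 0.994, -0.0], [-0.0, -0.0, -1.0]]
force: [-1.8, -1.4, -1.0]
opening: 0.497
grasp_force: 30.0
```

It snapped past the balls, and the force dropped and then pulled. Now I seat it and build up press force.

>>> {"op": "send_rows", "data": {
  "plan": [
    [255,0,0,0.001,0],
    [255,0,0,0,0]
  ]
}}

```text
time_s: 20.65
position: [0.5944, 0.0132, 0.0355]
tcp_rot: [[-0.994, -0.114, 0.001], [-0.114, 0.994, -0.0], [-0.001, -0.0, -1.0]]
force: [-2.6, -0.8, 3.6]
opening: 0.5
grasp_force: 30.0
```

>>> {"op": "send_rows", "data": {
  "plan": [
    [255,0,0,0.001,0],
    [255,0,0,0,0]
  ]
}}

```text
time_s: 20.82
position: [0.5945, 0.0132, 0.0355]
tcp_rot: [[-0.994, -0.114, 0.001], [-0.114, 0.994, -0.0], [-0.001, -0.0, -1.0]]
force: [-4.9, -0.1, 9.9]
opening: 0.499
grasp_force: 30.0
```

>>> {"op": "send_rows", "data": {
  "plan": [
    [255,0,0,0.0007,0],
    [255,0,0,0,0]
  ]
}}

```text
time_s: 20.98
position: [0.5945, 0.0132, 0.0354]
tcp_rot: [[-0.994, -0.114, 0.001], [-0.114, 0.994, -0.0], [-0.001, -0.0, -1.0]]
force: [-5.2, -0.0, 13.2]
opening: 0.5
grasp_force: 30.0
```

>>> {"op": "send_rows", "data": {
  "plan": [
    [255,0,0,0.0007,0],
    [255,0,0,0,0],
    [255,0,0,0,0],
    [255,0,0,0,0],
    [255,0,0,0,0],
    [255,0,0,0,0],
    [255,0,0,0,0],
    [255,0,0,0,0]
  ]
}}

```text
time_s: 21.65
position: [0.5945, 0.0132, 0.0354]
tcp_rot: [[-0.994, -0.114, 0.001], [-0.114, 0.994, -0.0], [-0.001, -0.001, -1.0]]
force: [-5.1, -0.1, 17.7]
opening: 0.5
grasp_force: 30.0
```

```bash
python3 - <<'E'
from h import *
cover(); to([.5945,.0133,.0356],186.5)
E
```

```text
[('scene', 937, 'theta', np.float64(1.872)), ('top', 952, 'theta', np.float64(1.868))]
t 21.75 at [0.5945 0.0132 0.0354] yaw -173.47 F [-6.14 -0.03 17.68] grip 30.0 open 0.501
 turn 0.0005 shift [ 0.      0.0001 -0.0002]
```

The press is steady at about 17.7 N, the height matches fully home (TCP 0.0354 against 0.0356 expected), and the cover reads 1.87 rad. Handing in.

```bash
python3 -c "
from rig import *
print(hand_in())"
```

```text
the job is handed in; nothing more can be done
None
```

I handed the job in after about 22 s of robot time. The cover stands open at about 1.87 rad, the knife lies flat on the table, and the cap snapped home on the stud, still gripped and pressed down with about 17.7 N. The hand-in call returned no verdict, and I did not re-measure the other tea things at the end.

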